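# Press home a row of stoppers with one steady sweep

### The arm

A 6-joint arm with a two-finger parallel gripper is mounted at the origin on a cart in front of the work surface, level with it; the furniture and walls round the work are solid. World frame = base frame: x ahead of the robot, y to its left, z up, the work surface at z = 0. Lengths are in m, angles in rad, forces in N, time in s.
With the tool pointing down it reaches from about 0.3 to 0.875 m from the base axis. Payload 6.4 kg.
Tool frame: the origin (TCP) lies at the very end of the fingers, on their centre line; the grasp point (between the pads) lies 19 mm behind it; z points along the fingers, y is the line along which they close (so a half turn about z gives the same grasp; the last joint's range is limited). The gripper opens to 85 mm and grips with 20 to 120 N. Pads are 22 mm wide; open, the fingers measure 114 mm over their backs; the gripper's body (76 mm by 85 mm) begins 54 mm behind the grasp point. The pads swing forward as they close: fully open they stand 13 mm farther back than shut.
Start: joints at [-1.532, 0.181, 1.607, -0, 1.354, -0.206], TCP at [0.139, -0.558, 0.231] pointing down, gripper open.
Joint ranges: [-2.99, 2.99], [-0.89, 2.07], [0.3, 2.58], [-1.14, 4.28], [0, 2.63], [-3.12, 3.12]. Speed limits (rad/s): [2.57, 2.57, 3.01, 3.14, 3.14, 3.14].

### API

Orientations are given as a unit quaternion [x, y, z, w].
In Python, from rig import r, camera, order, recognise gives the robot as it stands. The module is installed in compiled form; this text tells all that it offers.
- The arm moves only by the shell command python3 -m handwheel 'ROWS'. ROWS is JSON, a list of rows, each an object with "delta_pos": the shift along the world's x, y, z in mm, a list of three; "roll": the turn about the world's z in degrees; "hand": the finger opening in mm, from 0 to 85.4. A call has 1 to 20 rows; each row is the pose to reach, as a shift and turn from the pose commanded when the call began; what a row does not reach only later rows make up. A row lasts 1/8 s, in which the tool goes at most 62.5 mm and 10.7 degrees, less where a joint would pass 70% of its speed; a pose out of reach is approached as far as the arm can. A call with a gripper value outside its range is refused whole. The fingers move at their own pace and stop on an object; the grip force is fixed at half the most. Time passes only in rows, so rows that repeat a pose let the fingers close. It gives the time, the measured TCP pose, the force, the opening and the grip force at its end, in the units of the state.
- r.get_state(): the state, without advancing time (a new reading comes with each control period).
- camera(name): name is "scene" or "top" or "wrist"; returns a dict with "pixels" (400x640x3 uint8, red, green, blue), "fx", "fy", "cx", "cy" (pixels), "rvec" (rotation vector, rad) and "tvec" (3), from world to camera coordinates, as OpenCV has them. Camera axes: x right, y down, z forward; pixel columns grow to the right and rows downward; lengths in m; the calibration is good to about 2 mm. A picture is of the moment at which its call begins. There is no depth.
- order.sign_off(): hands the job in; it is judged then, once.
Trained networks look in the newest picture that a camera, given by its name, has taken for a name from the list of things; names that differ only in an ending like _2 or _b are one class to them, and where a whole thing is asked for, a point or a joint stands for the part that bears it (a point fixed in the world has none). Each returns a list of dicts, best first, with "score" (0 to 1); they miss things now and then, are a little off and sometimes report something else, mostly with a low value. They report only what shows in the picture. A call takes as long as a camera call. They do not tell look-alikes from the thing itself.
- recognise(camera, name): "centre" ([x, y, z] in m, in the coordinates of the camera as it stood for that picture, good to about 4 mm: the middle of the surface that is visible of it).
The state is a dict: "time": time; "joint_pos": joint angles; "dq": joint speeds; "joint_efforts": joint torques, N m; "tcp_pos": TCP position; "ee_rot": TCP orientation; "contact_force": force on the tool from outside, world axes, zero at the start; "torque": the same for the moment, N m; "opening": opening from 0.0 (shut) to 1.0 (fully open); "finger_force": force on a finger pad.
Only numpy, scipy, OpenCV 4.12 (cv2) and the standard library are available. Lean on these libraries where they do the work, as an engineer would, in place of code of your own. Each camera call takes 0.05 s, during which the arm holds its last target. There are 200 camera calls.

### The job

Take the pressing tool from its rest, set its sole on one end of the stopper row in the storage block and sweep it along to the other end in steady contact, without lifting it off before every stopper is fully home. The block's height and lean differ each time, so feel for them; 10 to 20 N is plenty, and more than 50 N would crack it. Press with the tool only, then stand it upright on its rest again, let go of it, and leave the timer, the carton and the tape roll where they are.

Things in the scene. Friction and masses are not known exactly. Their poses are not given: they have to be found in the camera images.
- cradle: Fixed steel cradle, 100 x 210 mm, origin on the worktop under its middle. It carries a white storage block, 72 mm wide (cradle's x), 186 mm long (y), on a stiff carrier of adjustable height: set 0 to 12 mm up, and leaning lengthwise (about the cradle's x) by up to 0.09 rad, either end high. This pose does not show height or lean; both stay put when pressed.
- row_mid (a point): Fixed point in the cradle, 69 mm above the worktop, axes of the cradle: where the middle of the seven stoppers' row (along y) has its tops when fully home if the block is set lowest. The set height puts the row 0 to 12 mm higher and the lean the end stoppers up to 6.5 mm above or below that: find both by touch.
- rest: Fixed flat square pad for the pressing tool, 110 x 110 x 6 mm with bare edges, origin under its centre; its top is 6 mm above the worktop.
- presser_mid (a point): Grip point in the handle of the loose pressing tool (60 x 62 x 70 mm, about 0.3 kg) that stands upright on the rest; 40 mm above its sole. Its upright slab handle is 22 mm thick along the tool's y, 56 mm wide along x, and reaches from 12 to 70 mm above the sole.
- stopper_1 (a joint): How far stopper 1 is pushed in (m): 0 standing 6 mm proud of home, 0.006 fully home. Stoppers are 42 x 22 mm, white, flat-topped; this one is -72 mm from the row's middle along the cradle's y. It needs about 4 N to move, stays where it is left, and stops hard when home, with its top 2 mm above the deck.
- stopper_2 (a joint): How far stopper 2 is pushed in (m): 0 standing 6 mm proud of home, 0.006 fully home. Stoppers are 42 x 22 mm, white, flat-topped; this one is -48 mm from the row's middle along the cradle's y. It needs about 4 N to move, stays where it is left, and stops hard when home, with its top 2 mm above the deck.
- stopper_3 (a joint): How far stopper 3 is pushed in (m): 0 standing 6 mm proud of home, 0.006 fully home. Stoppers are 42 x 22 mm, white, flat-topped; this one is -24 mm from the row's middle along the cradle's y. It needs about 4 N to move, stays where it is left, and stops hard when home, with its top 2 mm above the deck.
- stopper_4 (a joint): How far stopper 4 is pushed in (m): 0 standing 6 mm proud of home, 0.006 fully home. Stoppers are 42 x 22 mm, white, flat-topped; this one is +0 mm from the row's middle along the cradle's y. It needs about 4 N to move, stays where it is left, and stops hard when home, with its top 2 mm above the deck.
- stopper_5 (a joint): How far stopper 5 is pushed in (m): 0 standing 6 mm proud of home, 0.006 fully home. Stoppers are 42 x 22 mm, white, flat-topped; this one is +24 mm from the row's middle along the cradle's y. It needs about 4 N to move, stays where it is left, and stops hard when home, with its top 2 mm above the deck.
- stopper_6 (a joint): How far stopper 6 is pushed in (m): 0 standing 6 mm proud of home, 0.006 fully home. Stoppers are 42 x 22 mm, white, flat-topped; this one is +48 mm from the row's middle along the cradle's y. It needs about 4 N to move, stays where it is left, and stops hard when home, with its top 2 mm above the deck.
- stopper_7 (a joint): How far stopper 7 is pushed in (m): 0 standing 6 mm proud of home, 0.006 fully home. Stoppers are 42 x 22 mm, white, flat-topped; this one is +72 mm from the row's middle along the cradle's y. It needs about 4 N to move, stays where it is left, and stops hard when home, with its top 2 mm above the deck.
- timer: Bystander: square bench timer 74 x 74 x 17 mm, origin under its centre.
- carton: Bystander: pale cardboard carton 100 x 68 x 58 mm, origin under its centre.
- tape_roll: Bystander: roll of packing tape lying flat, 90 mm across, 24 mm high, origin under its centre.
- presser: The same pressing tool; origin at the centre of its flat underside, z up. The polished, slippery metal sole is 60 mm wide (x), flat over the middle 24 mm of y, and ramps up at 30 degrees to either side, ending 31 mm from the middle with its top 18 mm up. Sweep it along its y, either way; a half turn changes nothing.
There are look-alikes about, which are no part of the job. What is shaped like the cradle but purple is not meant. Several things look just like the rest: the one meant starts farthest to the robot's right.

How it is judged:
By the outcome, as a careful person would: the job done as asked, in the order asked, and still so for the second after the job is handed in, with the robot touching nothing.
It also fails if it takes over 72 s, if anything falls off the work surface, if the arm or the gripper's body presses on something with over 40 N, if the wrist force passes 120 N, or if a joint passes its speed limit or range.

## Working session

There is one attempt and no reset: what is moved stays moved. The work goes in short steps, Python scripts to look and compute and a shell command to move; the robot and the scene stay as the last step left them, time stands still between calls to the robot, and variables do not carry over. Pictures are saved under pics/ and viewed, at most 10 in all, crops included, and the job is handed in when it is done.

```bash
mkdir -p pics; cat > h.py <<'E'
import numpy as np, cv2
from rig import r, camera, order, recognise
def cam(n,save=None):
    c=camera(n)
    if save: cv2.imwrite('pics/'+save+'.png',cv2.cvtColor(np.asarray(c['pixels']),cv2.COLOR_RGB2BGR))
    c['R']=cv2.Rodrigues(np.array(c['rvec'],float))[0]; c['t']=np.array(c['tvec'],float).ravel()
    return c
def proj(c,p): q=c['R']@np.array(p,float)+c['t']; return np.array([c['fx']*q[0]/q[2]+c['cx'],c['fy']*q[1]/q[2]+c['cy']])
def world(c,p): return c['R'].T@(np.array(p,float)-c['t'])
def ray(c,u,v,z):
    d=c['R'].T@np.array([(u-c['cx'])/c['fx'],(v-c['cy'])/c['fy'],1]); o=-c['R'].T@c['t']
    return o+d*(z-o[2])/d[2]
E
python3 - <<'E'
from h import *
for n in('top','scene'):
    c=cam(n,n+'0')
    for k in('cradle','rest','presser','stopper_1','timer','carton','tape_roll'):
        for d in recognise(n,k): 
            w=world(c,d['centre']); print(n,k,round(d['score'],2),w.round(3),proj(c,w).round())
print(r.get_state())
E
```

```text
top cradle 0.88 [ 0.457 -0.612  0.067] [441. 227.]
top cradle 0.69 [ 0.462 -0.171  0.074] [329. 223.]
top rest 0.96 [0.375 0.36  0.005] [198. 242.]
top rest 0.86 [0.508 0.189 0.007] [241. 210.]
top presser 0.47 [0.517 0.194 0.026] [239. 208.]
top stopper_1 0.64 [ 0.467 -0.602  0.074] [439. 224.]
top stopper_1 0.63 [ 0.466 -0.15   0.079] [324. 222.]
top stopper_1 0.61 [ 0.485 -0.563  0.076] [429. 219.]
top stopper_1 0.57 [ 0.448 -0.243  0.078] [347. 227.]
top stopper_1 0.51 [ 0.449 -0.219  0.08 ] [341. 227.]
top stopper_1 0.51 [ 0.425 -0.689  0.077] [461. 235.]
top stopper_1 0.46 [ 0.479 -0.108  0.08 ] [313. 218.]
top stopper_1 0.46 [ 0.437 -0.667  0.073] [455. 232.]
top stopper_1 0.45 [ 0.453 -0.626  0.075] [445. 228.]
top stopper_1 0.39 [ 0.453 -0.193  0.077] [335. 225.]
top stopper_1 0.36 [0.366 0.015 0.018] [282. 246.]
top timer 0.7 [0.364 0.014 0.014] [283. 246.]
top carton 0.72 [ 0.515 -0.439  0.059] [397. 211.]
top tape_roll 0.64 [ 0.711 -0.012  0.019] [291. 161.]
scene cradle 0.96 [ 0.439 -0.602  0.051] [424. 173.]
scene rest 0.69 [0.491 0.203 0.012] [251. 251.]
scene rest 0.6
[... 323 characters left out ...]
': array([-1.53229420e+00,  1.80762262e-01,  1.60701489e+00, -3.66577397e-06,
        1.35378824e+00, -2.06306948e-01]), 'dq': array([ 6.08513812e-05, -8.72927441e-04, -1.38394079e-04, -6.09413747e-04,
        4.05012374e-04, -2.38222441e-03]), 'joint_efforts': array([ 9.86920259e-05, -4.44793367e+01, -3.51665747e+01, -4.25363660e-04,
        6.33768195e-04,  2.16300612e-05]), 'tcp_pos': array([ 0.13937587, -0.55786587,  0.23130249]), 'ee_rot': array([ 9.92517865e-01,  1.22099497e-01, -2.92617936e-06,  1.34358972e-05]), 'contact_force': array([-0.52476768, -0.29890106,  0.59374514]), 'torque': array([-0.03102147,  0.01398701,  0.00378331]), 'finger_force': 0.0, 'opening': 1.0007015805709019}
```

```bash
python3 - <<'E'
import cv2,numpy as np
a=cv2.imread('pics/top0.png')[140:300,160:500]; cv2.imwrite('pics/top_crop.png',cv2.resize(a,None,fx=2.3,fy=2.3,interpolation=cv2.INTER_CUBIC))
E
```

```text
(no output)
```

View pics/top_crop.png

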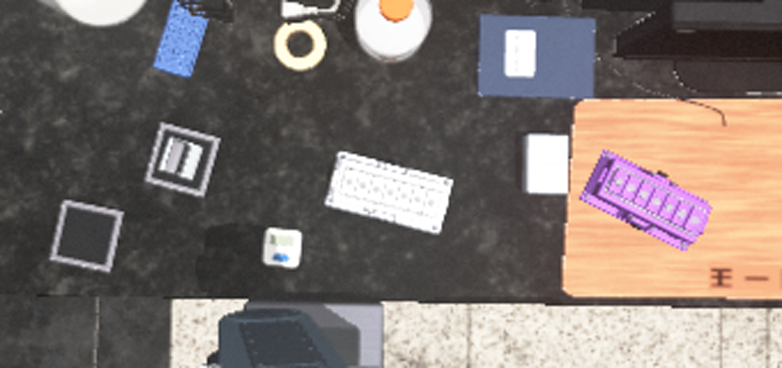

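View pics/scene0.png

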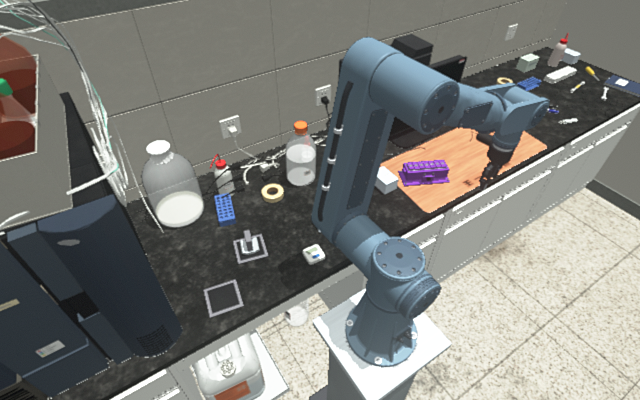

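Top view: two rests, at (241,210) carrying the tool and at (198,242) empty. The first is farther to the robot's right (y=0.19 vs 0.36) and bears the presser, so it is the one meant. The white cradle is at (329,223), and the purple one at (441,227) is the decoy. The next pictures come from the wrist camera, over the cradle first.

```bash
python3 -m handwheel '[{"delta_pos":[220,390,120],"roll":-25,"hand":85},{"delta_pos":[220,390,120],"roll":-25,"hand":85},{"delta_pos":[220,390,120],"roll":-25,"hand":85},{"delta_pos":[220,390,120],"roll":-25,"hand":85},{"delta_pos":[220,390,120],"roll":-25,"hand":85},{"delta_pos":[220,390,120],"roll":-25,"hand":85},{"delta_pos":[220,390,120],"roll":-25,"hand":85},{"delta_pos":[220,390,120],"roll":-25,"hand":85},{"delta_pos":[220,390,120],"roll":-25,"hand":85},{"delta_pos":[220,390,120],"roll":-25,"hand":85},{"delta_pos":[220,390,120],"roll":-25,"hand":85},{"delta_pos":[220,390,120],"roll":-25,"hand":85}]'
python3 - <<'E'
from h import *
c=cam('wrist','w1')
print((-c['R'].T@c['t']).round(3))
for k in('cradle','stopper_1'):
    for d in recognise('wrist',k):
        w=world(c,d['centre']); print(k,round(d['score'],2),w.round(4),proj(c,w).round())
E
```

```text
time: 2.3
tcp_pos: [0.3589, -0.1686, 0.3509]
ee_rot: [0.995, -0.097, -0.0, -0.0]
contact_force: [-0.1, -0.4, -0.1]
opening: 0.996
finger_force: 0.0
[ 0.429 -0.182  0.494]
cradle 0.95 [ 0.4633 -0.1687  0.0766] [307.  80.]
cradle 0.58 [ 0.4592 -0.5582  0.0416] [598.  25.]
cradle 0.44 [ 0.4691 -0.1451  0.0827] [287.  79.]
stopper_1 0.94 [ 0.4529 -0.2193  0.0748] [347.  81.]
stopper_1 0.88 [ 0.4579 -0.1936  0.0785] [327.  81.]
stopper_1 0.86 [ 0.4839 -0.0999  0.0781] [250.  74.]
stopper_1 0.81 [ 0.4449 -0.2381  0.0767] [363.  84.]
stopper_1 0.7 [ 0.4743 -0.5505  0.0755] [617.   5.]
stopper_1 0.57 [ 0.4743 -0.1247  0.0803] [271.  78.]
stopper_1 0.56 [ 0.466  -0.1736  0.0828] [310.  77.]
stopper_1 0.53 [ 0.4673 -0.573   0.0785] [638.   7.]
stopper_1 0.4 [0.5163 0.1874 0.0559] [42. 94.]
```

View pics/w1.png

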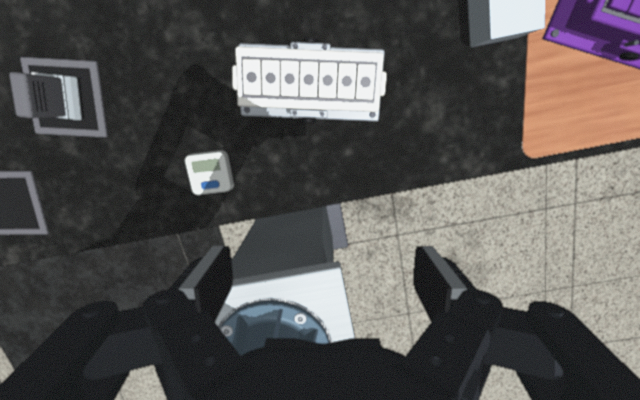

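Wrist view: the white cradle's stopper row runs from (251,77) to (365,82), and the presser sits on its rest at (58,97). I move closer to the presser.

```bash
python3 -m handwheel '[{"delta_pos":[80,350,-70],"roll":0,"hand":85},{"delta_pos":[80,350,-70],"roll":0,"hand":85},{"delta_pos":[80,350,-70],"roll":0,"hand":85},{"delta_pos":[80,350,-70],"roll":0,"hand":85},{"delta_pos":[80,350,-70],"roll":0,"hand":85},{"delta_pos":[80,350,-70],"roll":0,"hand":85},{"delta_pos":[80,350,-70],"roll":0,"hand":85},{"delta_pos":[80,350,-70],"roll":0,"hand":85},{"delta_pos":[80,350,-70],"roll":0,"hand":85}]'
python3 - <<'E'
from h import *
import cv2
c=cam('wrist','w2')
for k in('rest','presser','presser_mid'):
    for d in recognise('wrist',k):
        w=world(c,d['centre']); print(k,round(d['score'],2),w.round(4),proj(c,w).round())
E
```

```text
time: 3.58
tcp_pos: [0.4396, 0.181, 0.2817]
ee_rot: [0.995, -0.097, 0.0, 0.0]
contact_force: [0.1, -0.5, 0.7]
opening: 0.995
finger_force: 0.0
rest 0.97 [0.5185 0.1984 0.0059] [298. 104.]
rest 0.87 [0.3879 0.3592 0.0075] [208. 219.]
rest 0.24 [0.3642 0.0231 0.0159] [445. 193.]
presser 0.82 [0.5191 0.1954 0.0296] [298. 103.]
presser_mid 0.83 [0.5187 0.1966 0.0255] [298. 103.]
presser_mid 0.45 [ 0.4752 -0.1243  0.0814] [601.  84.]
```

View pics/w2.png

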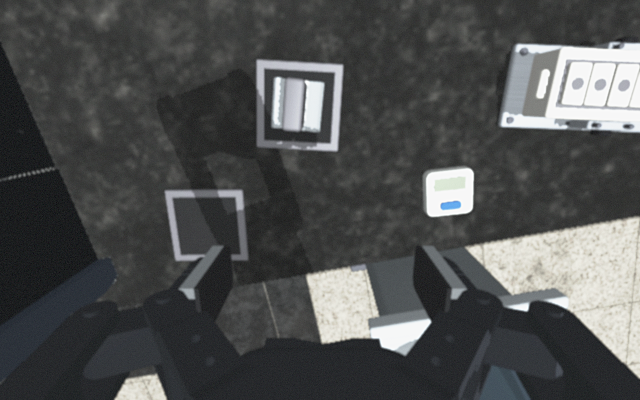

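The picture shows the presser at (298,104) on its rest, the empty rest at (208,225) and the timer at (448,192). I enlarge the presser for handle edges and confirmation.

```bash
python3 - <<'E'
import cv2
a=cv2.imread('pics/w2.png')[50:160,240:360]; cv2.imwrite('pics/w2c.png',cv2.resize(a,None,fx=5,fy=5,interpolation=cv2.INTER_CUBIC))
E
```

```text
(no output)
```

View pics/w2c.png

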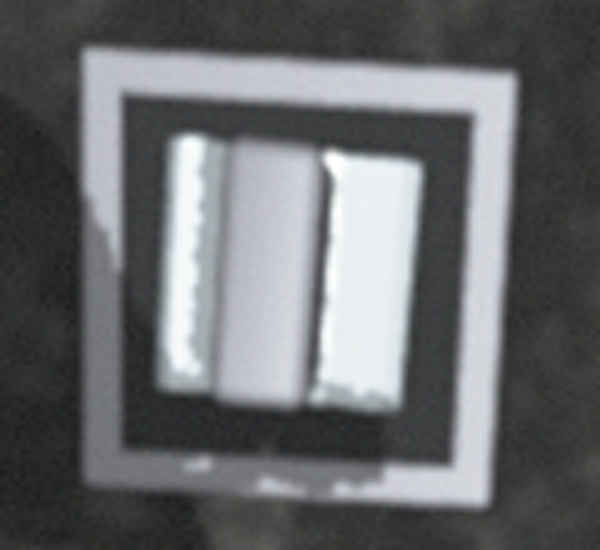

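```bash
cat > m.py <<'E'
from h import *
def rep(n,c,q,z,ox,oy,s):
    P=np.array([ray(c,ox+(u)/s,oy+(v)/s,z)[:2] for u,v in q])
    e=[P[(i+1)%4]-P[i] for i in range(4)]
    print(n,P.mean(0).round(4),'lens',[round(np.linalg.norm(x),4) for x in e],'angs',[round(np.degrees(np.arctan2(x[1],x[0])),1) for x in e])
E
python3 - <<'E'
from m import *
c=cam('wrist')
rep('slab',c,[(234,140),(320,146),(302,408),(216,400)],.076,240,50,5)
rep('base',c,[(168,137),(422,160),(402,410),(158,390)],.024,240,50,5)
rep('rest',c,[(82,47),(518,72),(491,506),(82,486)],.006,240,50,5)
print(r.get_state()['tcp_pos'])
E
```

```text
slab [0.5163 0.1982] lens [np.float64(0.0183), np.float64(0.0549), np.float64(0.0191), np.float64(0.0544)] angs [np.float64(-104.9), np.float64(163.8), np.float64(73.7), np.float64(-17.2)]
base [0.5163 0.198 ] lens [np.float64(0.0621), np.float64(0.0603), np.float64(0.0623), np.float64(0.0606)] angs [np.float64(-106.0), np.float64(164.1), np.float64(74.3), np.float64(-16.0)]
rest [0.5141 0.1983] lens [np.float64(0.1097), np.float64(0.1094), np.float64(0.1109), np.float64(0.1099)] angs [np.float64(-104.1), np.float64(166.1), np.float64(76.1), np.float64(-14.5)]
[0.43961353 0.18136449 0.28163696]
```

```bash
python3 -m handwheel '[{"delta_pos":[76,17,-60],"roll":-5,"hand":85},{"delta_pos":[76,17,-60],"roll":-5,"hand":85},{"delta_pos":[77,17,-120],"roll":-5,"hand":85},{"delta_pos":[77,17,-175],"roll":-5,"hand":85},{"delta_pos":[77,17,-205],"roll":-5,"hand":85},{"delta_pos":[77,17,-230],"roll":-5,"hand":85},{"delta_pos":[77,17,-253],"roll":-5,"hand":85},{"delta_pos":[77,17,-253],"roll":-5,"hand":85},{"delta_pos":[77,17,-253],"roll":-5,"hand":85}]'
```

```text
time: 4.95
tcp_pos: [0.5171, 0.199, 0.0292]
ee_rot: [0.99, -0.139, 0.001, -0.0]
contact_force: [-0.4, -0.1, -0.3]
opening: 0.995
finger_force: 0.0
```

```bash
python3 -m handwheel '[{"delta_pos":[0,0,0],"roll":0,"hand":40},{"delta_pos":[0,0,0],"roll":0,"hand":26},{"delta_pos":[0,0,0],"roll":0,"hand":10},{"delta_pos":[0,0,0],"roll":0,"hand":0},{"delta_pos":[0,0,0],"roll":0,"hand":0},{"delta_pos":[0,0,0],"roll":0,"hand":0},{"delta_pos":[0,0,0],"roll":0,"hand":0},{"delta_pos":[0,0,0],"roll":0,"hand":0}]'; python3 -c "
from h import *; print(r.get_state())"
```

```text
time: 5.95
tcp_pos: [0.5168, 0.1992, 0.0287]
ee_rot: [0.99, -0.139, 0.0, -0.0]
contact_force: [-0.4, 0.2, 5.5]
opening: 0.253
finger_force: 59.2
{'time': 5.95, 'joint_pos': array([ 1.53536822e-01,  4.03545501e-01,  1.78785471e+00, -1.04897528e-05,
        9.49398131e-01,  2.00313997e+00]), 'dq': array([ 0.00061725, -0.00018325,  0.00019735, -0.00048457, -0.00190132,
       -0.00053044]), 'joint_efforts': array([-4.29743406e-03, -4.43705463e+01, -2.52723134e+01,  7.00688164e-03,
       -2.41655046e-01,  1.31636541e-02]), 'tcp_pos': array([0.51678436, 0.19917435, 0.02874947]), 'ee_rot': array([ 9.90299416e-01, -1.38949307e-01,  3.81467522e-04, -1.10601900e-04]), 'contact_force': array([-0.41602732,  0.24419337,  5.50224391]), 'torque': array([0.04551835, 0.16912844, 0.02677791]), 'finger_force': 59.23525393009186, 'opening': 0.2526786416891782}
```

```bash
python3 -m handwheel '[{"delta_pos":[0,0,20],"roll":0,"hand":0},{"delta_pos":[0,0,60],"roll":0,"hand":0},{"delta_pos":[0,0,110],"roll":0,"hand":0},{"delta_pos":[-20,-50,150],"roll":0,"hand":0},{"delta_pos":[-40,-100,170],"roll":0,"hand":0},{"delta_pos":[-60,-150,190],"roll":0,"hand":0},{"delta_pos":[-80,-200,200],"roll":0,"hand":0},{"delta_pos":[-100,-250,200],"roll":0,"hand":0},{"delta_pos":[-120,-300,200],"roll":0,"hand":0},{"delta_pos":[-140,-350,200],"roll":0,"hand":0},{"delta_pos":[-147,-376,200],"roll":0,"hand":0},{"delta_pos":[-147,-376,200],"roll":0,"hand":0},{"delta_pos":[-147,-376,200],"roll":0,"hand":0}]'
python3 - <<'E'
from h import *
c=cam('wrist','w3')
for k in('cradle','stopper_1','presser'):
    for d in recognise('wrist',k):
        w=world(c,d['centre']); print(k,round(d['score'],2),w.round(4),proj(c,w).round())
a=cv2.imread('pics/w3.png')[0:200,160:460]; cv2.imwrite('pics/w3c.png',cv2.resize(a,None,fx=2.6,fy=2.6,interpolation=cv2.INTER_CUBIC))
E
```

```text
time: 7.58
tcp_pos: [0.3691, -0.1761, 0.2276]
ee_rot: [0.99, -0.139, -0.001, -0.001]
contact_force: [-0.6, 0.9, -2.9]
opening: 0.25
finger_force: 59.8
cradle 0.97 [ 0.462  -0.174   0.0746] [292.  86.]
cradle 0.65 [ 0.4531 -0.5324  0.0062] [631.  -3.]
cradle 0.51 [ 0.4477 -0.2356  0.0749] [362.  82.]
stopper_1 0.92 [ 0.4543 -0.2152  0.08  ] [339.  80.]
stopper_1 0.91 [ 0.4784 -0.1261  0.0802] [235.  82.]
stopper_1 0.74 [ 0.4621 -0.1718  0.0797] [289.  86.]
stopper_1 0.74 [ 0.4715 -0.147   0.083 ] [259.  83.]
stopper_1 0.6 [ 0.4493 -0.2361  0.0751] [362.  80.]
stopper_1 0.59 [ 0.4822 -0.102   0.08  ] [208.  86.]
stopper_1 0.56 [ 0.4578 -0.1911  0.079 ] [311.  84.]
presser 0.86 [ 0.3895 -0.1819  0.2731] [322. 255.]
presser 0.15 [ 0.4849 -0.1014  0.0769] [207.  83.]
```

View pics/w3.png

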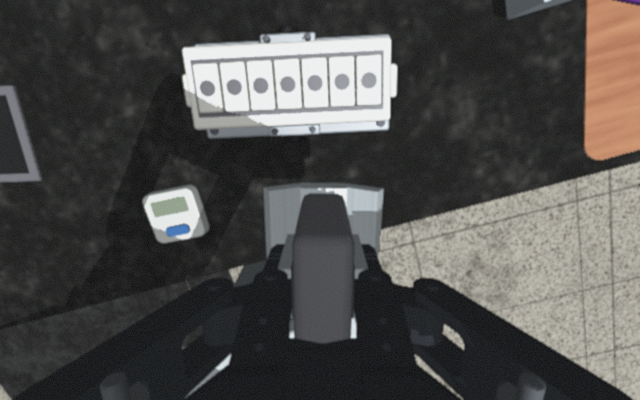

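The picture shows the seven stopper dots from (207,88) to (368,80), and the presser upright in the grip. I fit the row as a line from these dots.

```bash
python3 - <<'E'
from h import *
from scipy.optimize import least_squares
c=cam('wrist')
img=cv2.cvtColor(np.asarray(c['pixels']),cv2.COLOR_RGB2GRAY).astype(float)
D=[(207,88),(234,87),(261,85),(288,84),(315,83),(342,82),(368,80)]
Q=[]
for u,v in D:
    p=img[v-9:v+10,u-9:u+10]; yy,xx=np.mgrid[v-9:v+10,u-9:u+10]
    w=np.clip(200-p,0,None)*(np.hypot(xx-u,yy-v)<9.5); Q.append(((w*xx).sum()/w.sum(),(w*yy).sum()/w.sum()))
Q=np.array(Q);print(Q.round(1).tolist())
s=np.arange(3,-4,-1)*.024
def f(p):
    x,y,z,a,l=p
    P=[(x+t*np.cos(l)*np.cos(a),y+t*np.cos(l)*np.sin(a),z+t*np.sin(l)) for t in s]
    return (np.array([proj(c,q) for q in P])-Q).ravel()
for fz in(None,):
    o=least_squares(f,[.465,-.17,.08,1.3,0]); J=np.linalg.inv(o.jac.T@o.jac)
    print(o.x.round(4),np.degrees(o.x[3]),'rms',np.sqrt((o.fun**2).mean()),'sd',(np.sqrt(np.diag(J))*.4).round(4))
for z in(.075,.081,.087):
    P=np.array([ray(c,*q,z)[:2] for q in Q]); d=P[0]-P[-1]; print(z,P.mean(0).round(4),np.degrees(np.arctan2(d[1],d[0])).round(1),np.linalg.norm(d).round(4))
E
```

```text
[[207.7, 88.3], [234.4, 87.1], [260.9, 85.8], [287.7, 84.5], [314.9, 83.3], [342.0, 81.9], [368.7, 80.7]]
[ 0.464  -0.1707  0.08    1.3372 -0.0074] 76.61589414460609 rms 0.09690107892648585 sd [0.0001 0.0002 0.001  0.003  0.0197]
0.075 [ 0.4645 -0.1703] 76.6 0.1462
0.081 [ 0.464  -0.1708] 76.6 0.1433
0.087 [ 0.4634 -0.1713] 76.6 0.1403
```

```bash
python3 -m handwheel '[{"delta_pos":[56,40,0],"roll":2.6,"hand":0},{"delta_pos":[112.5,79,-30],"roll":2.6,"hand":0},{"delta_pos":[112.5,79,-75],"roll":2.6,"hand":0},{"delta_pos":[112.5,79,-100],"roll":2.6,"hand":0},{"delta_pos":[112.5,79,-107],"roll":2.6,"hand":0},{"delta_pos":[112.5,79,-107],"roll":2.6,"hand":0},{"delta_pos":[112.5,79,-107],"roll":2.6,"hand":0}]'
```

```text
time: 8.7
tcp_pos: [0.4829, -0.0985, 0.1229]
ee_rot: [0.993, -0.117, 0.001, 0.0]
contact_force: [-0.1, 0.1, -2.7]
opening: 0.252
finger_force: 59.9
```

```bash
python3 -m handwheel '[{"delta_pos":[0,0,-2],"roll":0,"hand":0},{"delta_pos":[0,0,-4],"roll":0,"hand":0},{"delta_pos":[0,0,-6],"roll":0,"hand":0},{"delta_pos":[0,0,-8],"roll":0,"hand":0},{"delta_pos":[0,0,-9],"roll":0,"hand":0},{"delta_pos":[0,0,-9],"roll":0,"hand":0}]'
```

```text
time: 9.45
tcp_pos: [0.4818, -0.0978, 0.1121]
ee_rot: [0.993, -0.116, -0.0, -0.0]
contact_force: [-0.3, 0.1, -1.7]
opening: 0.251
finger_force: 60.0
```

```bash
python3 -m handwheel '[{"delta_pos":[0,0,-1],"roll":0,"hand":0},{"delta_pos":[0,0,-2],"roll":0,"hand":0},{"delta_pos":[0,0,-2],"roll":0,"hand":0}]'
```

```text
time: 9.82
tcp_pos: [0.4818, -0.0979, 0.1102]
ee_rot: [0.993, -0.116, -0.0, -0.0]
contact_force: [0.1, -1.1, -2.6]
opening: 0.253
finger_force: 60.0
```

```bash
python3 -m handwheel '[{"delta_pos":[0,0,-1],"roll":0,"hand":0},{"delta_pos":[0,0,-2],"roll":0,"hand":0},{"delta_pos":[0,0,-2],"roll":0,"hand":0}]'
```

```text
time: 10.2
tcp_pos: [0.4818, -0.0978, 0.1082]
ee_rot: [0.993, -0.116, -0.0, -0.0]
contact_force: [-1.0, 0.0, -1.7]
opening: 0.253
finger_force: 60.0
```

```bash
python3 -m handwheel '[{"delta_pos":[0,0,-0.7],"roll":0,"hand":0},{"delta_pos":[0,0,-1.5],"roll":0,"hand":0},{"delta_pos":[0,0,-1.5],"roll":0,"hand":0}]'
```

```text
time: 10.58
tcp_pos: [0.4818, -0.0978, 0.1067]
ee_rot: [0.993, -0.116, -0.0, -0.0]
contact_force: [-0.3, 1.4, -1.5]
opening: 0.25
finger_force: 60.0
```

```bash
python3 -m handwheel '[{"delta_pos":[0,0,-0.7],"roll":0,"hand":0},{"delta_pos":[0,0,-1.5],"roll":0,"hand":0},{"delta_pos":[0,0,-1.5],"roll":0,"hand":0}]'
```

```text
time: 10.95
tcp_pos: [0.4818, -0.0978, 0.1052]
ee_rot: [0.993, -0.116, -0.0, -0.0]
contact_force: [-0.3, 0.2, -1.7]
opening: 0.25
finger_force: 60.0
```

```bash
python3 -m handwheel '[{"delta_pos":[0,0,-0.7],"roll":0,"hand":0},{"delta_pos":[0,0,-1.5],"roll":0,"hand":0},{"delta_pos":[0,0,-1.5],"roll":0,"hand":0}]'
```

```text
time: 11.32
tcp_pos: [0.4818, -0.0978, 0.1037]
ee_rot: [0.993, -0.116, -0.0, -0.0]
contact_force: [0.2, -0.3, -2.7]
opening: 0.247
finger_force: 60.0
```

```bash
python3 -m handwheel '[{"delta_pos":[0,0,-0.7],"roll":0,"hand":0},{"delta_pos":[0,0,-1.5],"roll":0,"hand":0},{"delta_pos":[0,0,-1.5],"roll":0,"hand":0}]'
```

```text
time: 11.7
tcp_pos: [0.4818, -0.0978, 0.1022]
ee_rot: [0.993, -0.116, -0.0, -0.0]
contact_force: [-0.6, -0.1, -2.8]
opening: 0.248
finger_force: 60.0
```

```bash
python3 -m handwheel '[{"delta_pos":[0,0,-0.7],"roll":0,"hand":0},{"delta_pos":[0,0,-1.5],"roll":0,"hand":0},{"delta_pos":[0,0,-1.5],"roll":0,"hand":0}]'
```

```text
time: 12.08
tcp_pos: [0.4821, -0.0979, 0.101]
ee_rot: [0.993, -0.116, 0.0, 0.0]
contact_force: [0.1, -0.2, 1.1]
opening: 0.248
finger_force: 60.5
```

```bash
python3 -m handwheel '[{"delta_pos":[0,0,-0.7],"roll":0,"hand":0},{"delta_pos":[0,0,-1.5],"roll":0,"hand":0},{"delta_pos":[0,0,-1.5],"roll":0,"hand":0}]'
```

```text
time: 12.45
tcp_pos: [0.4821, -0.0979, 0.0995]
ee_rot: [0.993, -0.116, 0.0, 0.0]
contact_force: [-1.4, 1.1, 3.2]
opening: 0.25
finger_force: 60.8
```

```bash
python3 -m handwheel '[{"delta_pos":[0,0,-0.7],"roll":0,"hand":0},{"delta_pos":[0,0,-1.5],"roll":0,"hand":0},{"delta_pos":[0,0,-1.5],"roll":0,"hand":0}]'
```

```text
time: 12.82
tcp_pos: [0.4821, -0.0979, 0.098]
ee_rot: [0.993, -0.116, 0.0, 0.0]
contact_force: [-0.9, 1.2, 4.5]
opening: 0.252
finger_force: 60.9
```

```bash
python3 -m handwheel '[{"delta_pos":[0,0,-0.5],"roll":0,"hand":0},{"delta_pos":[0,0,-1],"roll":0,"hand":0},{"delta_pos":[0,0,-1],"roll":0,"hand":0}]'
```

```text
time: 13.2
tcp_pos: [0.4822, -0.0979, 0.0976]
ee_rot: [0.993, -0.116, 0.0, 0.0]
contact_force: [-4.0, 1.9, 10.3]
opening: 0.252
finger_force: 61.9
```

```bash
python3 -m handwheel '[{"delta_pos":[0,0,-0.4],"roll":0,"hand":0},{"delta_pos":[0,0,-0.8],"roll":0,"hand":0},{"delta_pos":[0,0,-0.8],"roll":0,"hand":0}]'
```

```text
time: 13.58
tcp_pos: [0.4823, -0.0979, 0.0975]
ee_rot: [0.993, -0.116, 0.0, 0.0]
contact_force: [-5.2, 2.9, 16.2]
opening: 0.252
finger_force: 62.6
```

```bash
python3 - <<'E'
from h import *
c=cam('wrist','w4'); s=cam('scene','s4')
a=cv2.imread('pics/w4.png')[0:400,0:640]
b=cv2.resize(cv2.imread('pics/s4.png')[170:280,280:440],(640,440),interpolation=cv2.INTER_CUBIC)
o=np.vstack([a[150:300],b]); cv2.imwrite('pics/w4c.png',o); st=r.get_state(); print(st['tcp_pos'],st['contact_force'],st['torque'])
E
```

```text
[ 0.48233808 -0.09797437  0.097544  ] [-5.15860885  2.55773174 16.91002757] [ 0.61766096  1.04966655 -0.02590969]
```

View pics/w4.png

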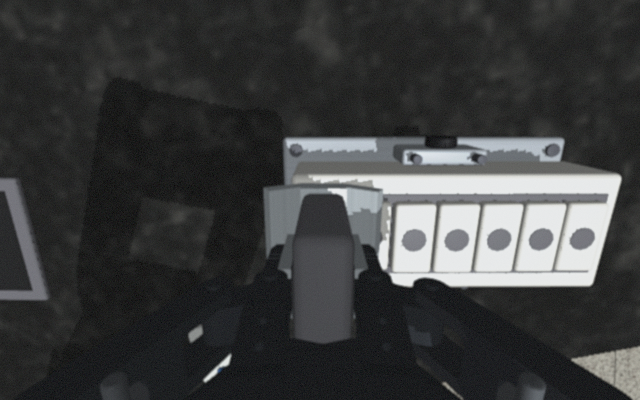

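The picture shows the sole on stopper 7 with its ramp over stopper 6. The dots of stoppers 5 to 1 run from (413,239) to (581,239). I fit the lean again from here.

```bash
python3 - <<'E'
from h import *
from scipy.optimize import least_squares
c=cam('wrist')
img=cv2.cvtColor(np.asarray(c['pixels']),cv2.COLOR_RGB2GRAY).astype(float)
D=[(413,239),(457,239),(499,239),(541,239),(581,239)]
Q=[]
for u,v in D:
    p=img[v-15:v+16,u-15:u+16]; yy,xx=np.mgrid[v-15:v+16,u-15:u+16]
    w=np.clip(190-p,0,None)*(np.hypot(xx-u,yy-v)<15.5); Q.append(((w*xx).sum()/w.sum(),(w*yy).sum()/w.sum()))
Q=np.array(Q);print(Q.round(1).tolist())
s=np.array([1,0,-1,-2,-3])*.024
def f(p):
    x,y,z,a,l=p
    P=[(x+t*np.cos(l)*np.cos(a),y+t*np.cos(l)*np.sin(a),z+t*np.sin(l)) for t in s]
    return (np.array([proj(c,q) for q in P])-Q).ravel()
o=least_squares(f,[.465,-.17,.08,1.3,0]); J=np.linalg.inv(o.jac.T@o.jac)
print(o.x.round(4),np.degrees(o.x[3]),'rms',np.sqrt((o.fun**2).mean()),'sd',(np.sqrt(np.diag(J))*.3).round(4))
x0=o.x
o=least_squares(lambda q:f([q[0],q[1],q[2],np.radians(76.6),q[3]]),[.465,-.17,.08,0]);print(o.x.round(4),np.sqrt((o.fun**2).mean()))
E
```

```text
[[413.6, 239.9], [456.4, 239.9], [498.6, 239.4], [540.6, 238.9], [581.8, 238.3]]
[ 0.4651 -0.1702  0.0832  1.3306  0.0382] 76.2354750732789 rms 0.10848130097039634 sd [0.0009 0.0006 0.0016 0.006  0.0123]
[ 0.4642 -0.1707  0.0817  0.0263] 0.14732299045948236
```

```bash
python3 -m handwheel '[{"delta_pos":[-0.6,-2.4,0],"roll":0,"hand":0},{"delta_pos":[-1.2,-4.8,0],"roll":0,"hand":0},{"delta_pos":[-1.8,-7.3,0],"roll":0,"hand":0},{"delta_pos":[-2.4,-9.7,0],"roll":0,"hand":0},{"delta_pos":[-2.4,-9.7,0],"roll":0,"hand":0}]'
```

```text
time: 14.35
tcp_pos: [0.4812, -0.1078, 0.0976]
ee_rot: [0.993, -0.117, 0.002, 0.0]
contact_force: [1.0, 2.8, 11.9]
opening: 0.25
finger_force: 61.9
```

```bash
python3 -m handwheel '[{"delta_pos":[-0.6,-2.4,0],"roll":0,"hand":0},{"delta_pos":[-1.2,-4.8,0],"roll":0,"hand":0},{"delta_pos":[-1.8,-7.3,0],"roll":0,"hand":0},{"delta_pos":[-2.4,-9.7,0],"roll":0,"hand":0},{"delta_pos":[-2.4,-9.7,0],"roll":0,"hand":0}]'
```

```text
time: 14.98
tcp_pos: [0.4789, -0.1172, 0.0976]
ee_rot: [0.993, -0.117, 0.002, -0.0]
contact_force: [1.8, 4.9, 12.0]
opening: 0.25
finger_force: 62.0
```

```bash
python3 -m handwheel '[{"delta_pos":[-0.6,-2.4,0],"roll":0,"hand":0},{"delta_pos":[-1.2,-4.8,0],"roll":0,"hand":0},{"delta_pos":[-1.8,-7.3,0],"roll":0,"hand":0},{"delta_pos":[-2.4,-9.7,0],"roll":0,"hand":0},{"delta_pos":[-2.4,-9.7,0],"roll":0,"hand":0}]'; python3 -c "
from h import *
cam('wrist','w5'); st=r.get_state(); print(st['contact_force'],st['torque'],st['tcp_pos'])"
```

```text
time: 15.6
tcp_pos: [0.4764, -0.127, 0.0976]
ee_rot: [0.993, -0.117, 0.002, -0.0]
contact_force: [0.7, 3.8, 10.9]
opening: 0.252
finger_force: 61.9
[-0.03986607  3.55053075 11.9479534 ] [ 0.8445118   0.03924367 -0.03163711] [ 0.47642202 -0.12704393  0.09756535]
```

View pics/w5.png

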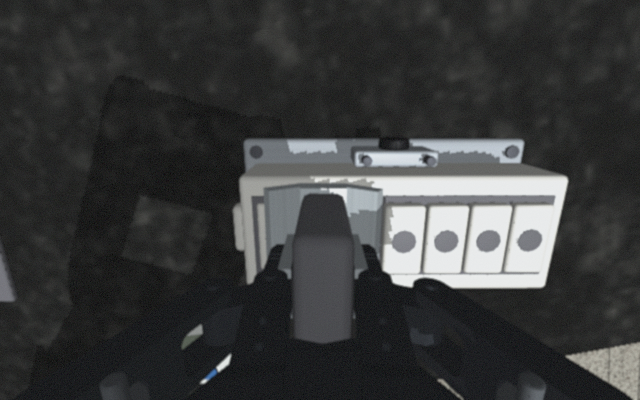

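```bash
python3 -m handwheel '[{"delta_pos":[-0.6,-2.4,-0.1],"roll":0,"hand":0},{"delta_pos":[-1.2,-4.8,-0.2],"roll":0,"hand":0},{"delta_pos":[-1.8,-7.3,-0.3],"roll":0,"hand":0},{"delta_pos":[-2.4,-9.7,-0.4],"roll":0,"hand":0},{"delta_pos":[-2.4,-9.7,-0.4],"roll":0,"hand":0}]'
```

```text
time: 16.27
tcp_pos: [0.4742, -0.1371, 0.0975]
ee_rot: [0.993, -0.117, 0.002, 0.0]
contact_force: [0.7, 3.8, 14.0]
opening: 0.248
finger_force: 62.2
```

```bash
python3 -m handwheel '[{"delta_pos":[-0.6,-2.4,0],"roll":0,"hand":0},{"delta_pos":[-1.2,-4.8,0],"roll":0,"hand":0},{"delta_pos":[-1.8,-7.3,0],"roll":0,"hand":0},{"delta_pos":[-2.4,-9.7,0],"roll":0,"hand":0},{"delta_pos":[-2.4,-9.7,0],"roll":0,"hand":0}]'
```

```text
time: 16.9
tcp_pos: [0.4719, -0.1461, 0.0975]
ee_rot: [0.993, -0.117, 0.002, -0.0]
contact_force: [0.8, 6.2, 14.5]
opening: 0.252
finger_force: 62.3
```

```bash
python3 -m handwheel '[{"delta_pos":[-0.6,-2.4,0],"roll":0,"hand":0},{"delta_pos":[-1.2,-4.8,0],"roll":0,"hand":0},{"delta_pos":[-1.8,-7.3,0],"roll":0,"hand":0},{"delta_pos":[-2.4,-9.7,0],"roll":0,"hand":0},{"delta_pos":[-2.4,-9.7,0],"roll":0,"hand":0}]'
```

```text
time: 17.52
tcp_pos: [0.4694, -0.1566, 0.0975]
ee_rot: [0.993, -0.117, 0.002, 0.0]
contact_force: [0.8, 2.8, 13.4]
opening: 0.251
finger_force: 62.2
```

```bash
python3 -m handwheel '[{"delta_pos":[-0.6,-2.4,0],"roll":0,"hand":0},{"delta_pos":[-1.2,-4.8,0],"roll":0,"hand":0},{"delta_pos":[-1.8,-7.3,0],"roll":0,"hand":0},{"delta_pos":[-2.4,-9.7,0],"roll":0,"hand":0},{"delta_pos":[-2.4,-9.7,0],"roll":0,"hand":0}]'
```

```text
time: 18.15
tcp_pos: [0.467, -0.1657, 0.0974]
ee_rot: [0.993, -0.117, 0.002, -0.0]
contact_force: [1.0, 5.4, 13.5]
opening: 0.248
finger_force: 62.2
```

```bash
python3 -m handwheel '[{"delta_pos":[-0.6,-2.4,-0.1],"roll":0,"hand":0},{"delta_pos":[-1.2,-4.8,-0.1],"roll":0,"hand":0},{"delta_pos":[-1.8,-7.3,-0.2],"roll":0,"hand":0},{"delta_pos":[-2.4,-9.7,-0.2],"roll":0,"hand":0},{"delta_pos":[-2.4,-9.7,-0.2],"roll":0,"hand":0}]'
```

```text
time: 18.77
tcp_pos: [0.4646, -0.1759, 0.0974]
ee_rot: [0.993, -0.117, 0.002, 0.0]
contact_force: [0.4, 3.8, 14.9]
opening: 0.254
finger_force: 62.3
```

```bash
python3 -m handwheel '[{"delta_pos":[-0.6,-2.4,0],"roll":0,"hand":0},{"delta_pos":[-1.2,-4.8,0],"roll":0,"hand":0},{"delta_pos":[-1.8,-7.3,0],"roll":0,"hand":0},{"delta_pos":[-2.4,-9.7,0],"roll":0,"hand":0},{"delta_pos":[-2.4,-9.7,0],"roll":0,"hand":0}]'
```

```text
time: 19.4
tcp_pos: [0.4622, -0.1858, 0.0973]
ee_rot: [0.993, -0.117, 0.002, 0.0]
contact_force: [0.6, 3.6, 13.6]
opening: 0.249
finger_force: 62.4
```

```bash
python3 -m handwheel '[{"delta_pos":[-0.6,-2.4,0],"roll":0,"hand":0},{"delta_pos":[-1.2,-4.8,0],"roll":0,"hand":0},{"delta_pos":[-1.8,-7.3,0],"roll":0,"hand":0},{"delta_pos":[-2.4,-9.7,0],"roll":0,"hand":0},{"delta_pos":[-2.4,-9.7,0],"roll":0,"hand":0}]'; python3 -c "
from h import *
cam('wrist','w6'); print(r.get_state()['torque'])"
```

```text
time: 20.02
tcp_pos: [0.4598, -0.1946, 0.0973]
ee_rot: [0.993, -0.117, 0.002, -0.0]
contact_force: [1.9, 7.2, 15.5]
opening: 0.251
finger_force: 62.3
[ 1.41817141 -0.22092888  0.03052218]
```

View pics/w6.png

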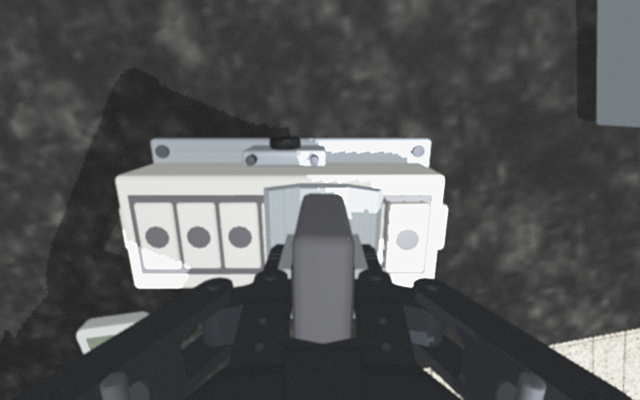

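The picture shows stoppers 7, 6 and 5 (dots at (157,237), (198,237), (240,237)) sunk evenly, with dark gaps round them, and stopper 1 still proud at (407,240). I carry on to the far end.

```bash
python3 -m handwheel '[{"delta_pos":[-0.6,-2.4,0],"roll":0,"hand":0},{"delta_pos":[-1.2,-4.8,0],"roll":0,"hand":0},{"delta_pos":[-1.8,-7.3,0],"roll":0,"hand":0},{"delta_pos":[-2.4,-9.7,0],"roll":0,"hand":0},{"delta_pos":[-2.4,-9.7,0],"roll":0,"hand":0}]'
```

```text
time: 20.7
tcp_pos: [0.4572, -0.2051, 0.0972]
ee_rot: [0.993, -0.117, 0.002, 0.0]
contact_force: [-0.2, 2.5, 14.2]
opening: 0.248
finger_force: 62.2
```

```bash
python3 -m handwheel '[{"delta_pos":[-0.6,-2.4,0],"roll":0,"hand":0},{"delta_pos":[-1.2,-4.8,0],"roll":0,"hand":0},{"delta_pos":[-1.8,-7.3,0],"roll":0,"hand":0},{"delta_pos":[-2.4,-9.7,0],"roll":0,"hand":0},{"delta_pos":[-2.4,-9.7,0],"roll":0,"hand":0}]'
```

```text
time: 21.32
tcp_pos: [0.4549, -0.2142, 0.0972]
ee_rot: [0.993, -0.117, 0.002, -0.0]
contact_force: [2.0, 6.0, 15.0]
opening: 0.25
finger_force: 62.3
```

```bash
python3 -m handwheel '[{"delta_pos":[-0.6,-2.4,0],"roll":0,"hand":0},{"delta_pos":[-1.2,-4.8,0],"roll":0,"hand":0},{"delta_pos":[-1.8,-7.3,0],"roll":0,"hand":0},{"delta_pos":[-2.4,-9.7,0],"roll":0,"hand":0},{"delta_pos":[-2.4,-9.7,0],"roll":0,"hand":0}]'
```

```text
time: 21.95
tcp_pos: [0.4523, -0.2245, 0.0972]
ee_rot: [0.993, -0.117, 0.002, 0.0]
contact_force: [0.2, 3.7, 13.1]
opening: 0.252
finger_force: 62.2
```

```bash
python3 -m handwheel '[{"delta_pos":[-0.6,-2.4,0],"roll":0,"hand":0},{"delta_pos":[-1.2,-4.8,0],"roll":0,"hand":0},{"delta_pos":[-1.8,-7.3,0],"roll":0,"hand":0},{"delta_pos":[-2.4,-9.7,0],"roll":0,"hand":0},{"delta_pos":[-2.4,-9.7,0],"roll":0,"hand":0}]'
```

```text
time: 22.58
tcp_pos: [0.4499, -0.2343, 0.0971]
ee_rot: [0.993, -0.117, 0.002, 0.0]
contact_force: [0.6, 2.4, 13.5]
opening: 0.25
finger_force: 62.2
```

```bash
python3 -m handwheel '[{"delta_pos":[-0.6,-2.4,0],"roll":0,"hand":0},{"delta_pos":[-1.2,-4.8,0],"roll":0,"hand":0},{"delta_pos":[-1.8,-7.3,-0.2],"roll":0,"hand":0},{"delta_pos":[-2.4,-9.7,-0.4],"roll":0,"hand":0},{"delta_pos":[-2.6,-10.7,-0.4],"roll":0,"hand":0},{"delta_pos":[-2.6,-10.7,-0.4],"roll":0,"hand":0}]'; python3 - <<'E'
from h import *
c=cam('wrist','w7')
cv2.imwrite('pics/w7c.png',cv2.resize(cv2.imread('pics/w7.png')[120:320,0:400],(800,400),interpolation=cv2.INTER_CUBIC))
E
```

```text
time: 23.32
tcp_pos: [0.4475, -0.2447, 0.097]
ee_rot: [0.993, -0.117, 0.002, 0.0]
contact_force: [1.4, 5.0, 15.4]
opening: 0.249
finger_force: 62.5
```

View pics/w7c.png

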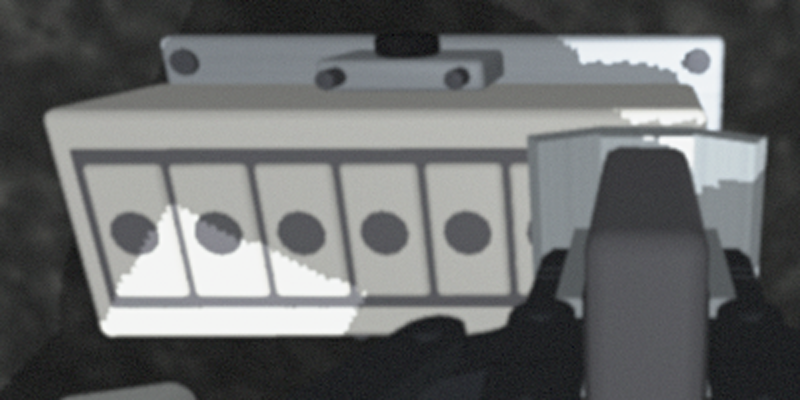

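The picture shows stoppers 7 to 3 level and evenly spaced (dots at crop row 233, 83 px apart), all home. The sole height along the row stayed at 97.6 to 97.0 mm, so the block is nearly level. I lift off and go back to the rest.

```bash
python3 -m handwheel '[{"delta_pos":[0,0,10],"roll":0,"hand":0},{"delta_pos":[0,0,50],"roll":0,"hand":0},{"delta_pos":[0,0,90],"roll":0,"hand":0},{"delta_pos":[10,50,110],"roll":-2.6,"hand":0},{"delta_pos":[18,108,110],"roll":-2.6,"hand":0},{"delta_pos":[26,166,110],"roll":-2.6,"hand":0},{"delta_pos":[35,224,110],"roll":-2.6,"hand":0},{"delta_pos":[43,282,110],"roll":-2.6,"hand":0},{"delta_pos":[51,340,110],"roll":-2.6,"hand":0},{"delta_pos":[60,398,110],"roll":-2.6,"hand":0},{"delta_pos":[69,443,80],"roll":-2.6,"hand":0},{"delta_pos":[69,443,40],"roll":-2.6,"hand":0},{"delta_pos":[69,443,0],"roll":-2.6,"hand":0},{"delta_pos":[69,443,-20],"roll":-2.6,"hand":0},{"delta_pos":[69,443,-20],"roll":-2.6,"hand":0},{"delta_pos":[69,443,-20],"roll":-2.6,"hand":0}]'
```

```text
time: 25.38
tcp_pos: [0.5152, 0.1986, 0.0757]
ee_rot: [0.99, -0.139, 0.0, -0.0]
contact_force: [0.1, -0.4, -2.1]
opening: 0.253
finger_force: 60.4
```

```bash
python3 -m handwheel '[{"delta_pos":[0,0,-15],"roll":0,"hand":0},{"delta_pos":[0,0,-30],"roll":0,"hand":0},{"delta_pos":[0,0,-38],"roll":0,"hand":0},{"delta_pos":[0,0,-42],"roll":0,"hand":0},{"delta_pos":[0,0,-43.5],"roll":0,"hand":0},{"delta_pos":[0,0,-43.5],"roll":0,"hand":0}]'
```

```text
time: 26.12
tcp_pos: [0.5149, 0.1987, 0.0317]
ee_rot: [0.99, -0.139, 0.0, -0.0]
contact_force: [0.3, -0.4, -2.2]
opening: 0.246
finger_force: 60.5
```

```bash
python3 -m handwheel '[{"delta_pos":[0,0,-0.7],"roll":0,"hand":0},{"delta_pos":[0,0,-1.4],"roll":0,"hand":0},{"delta_pos":[0,0,-1.4],"roll":0,"hand":0}]'
```

```text
time: 26.5
tcp_pos: [0.5147, 0.1987, 0.0301]
ee_rot: [0.99, -0.139, 0.0, -0.0]
contact_force: [0.7, 0.5, -2.5]
opening: 0.25
finger_force: 60.5
```

```bash
python3 -m handwheel '[{"delta_pos":[0,0,-0.7],"roll":0,"hand":0},{"delta_pos":[0,0,-1.4],"roll":0,"hand":0},{"delta_pos":[0,0,-1.4],"roll":0,"hand":0}]'
```

```text
time: 26.88
tcp_pos: [0.5148, 0.1987, 0.0288]
ee_rot: [0.99, -0.139, 0.0, -0.0]
contact_force: [-0.3, -0.3, -1.0]
opening: 0.252
finger_force: 60.6
```

Just at contact, so press a touch more and then release gently.

```bash
python3 -m handwheel '[{"delta_pos":[0,0,-0.6],"roll":0,"hand":0},{"delta_pos":[0,0,-0.6],"roll":0,"hand":0},{"delta_pos":[0,0,-0.6],"roll":0,"hand":26},{"delta_pos":[0,0,-0.6],"roll":0,"hand":40},{"delta_pos":[0,0,-0.6],"roll":0,"hand":60},{"delta_pos":[0,0,-0.6],"roll":0,"hand":85},{"delta_pos":[0,0,-0.6],"roll":0,"hand":85},{"delta_pos":[0,0,-0.6],"roll":0,"hand":85},{"delta_pos":[0,0,20],"roll":0,"hand":85},{"delta_pos":[0,0,60],"roll":0,"hand":85},{"delta_pos":[0,0,120],"roll":0,"hand":85},{"delta_pos":[-35,-10,180],"roll":0,"hand":85},{"delta_pos":[-75,-18,240],"roll":0,"hand":85},{"delta_pos":[-75,-18,253],"roll":0,"hand":85},{"delta_pos":[-75,-18,253],"roll":0,"hand":85}]'
python3 - <<'E'
from h import *
c=cam('wrist','w8')
for k in('rest','presser','timer','cradle'):
    for d in recognise('wrist',k):
        w=world(c,d['centre']); print(k,round(d['score'],2),w.round(4),proj(c,w).round())
E
```

```text
time: 28.75
tcp_pos: [0.4406, 0.1809, 0.2845]
ee_rot: [0.99, -0.139, 0.003, -0.001]
contact_force: [-0.7, -0.0, -0.2]
opening: 0.996
finger_force: 0.0
rest 0.66 [0.5153 0.1977 0.0072] [295. 110.]
rest 0.66 [0.3933 0.3492 0.0066] [221. 223.]
rest 0.64 [ 0.4723 -0.1472  0.0756] [614.  58.]
presser 0.72 [0.5197 0.192  0.0265] [297. 106.]
presser 0.64 [0.3653 0.0225 0.0191] [450. 183.]
timer 0.95 [0.367  0.0199 0.0192] [452. 182.]
timer 0.27 [ 0.4783 -0.1083  0.0763] [577.  63.]
cradle 0.55 [ 0.477  -0.1119  0.0765] [580.  63.]
```

View pics/w8.png

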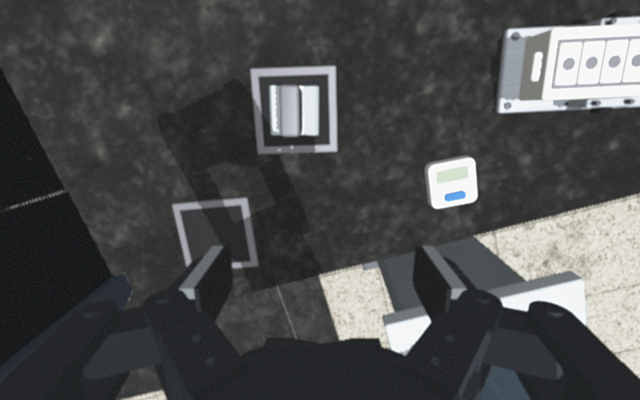

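The presser stands upright on its rest at (295,110), the gripper is clear of it, and the timer at (452,182) is where it was.

```bash
python3 -c "
from rig import order; print(order.sign_off())"
```

```text
the job is handed in; nothing more can be done
None
```

Handed in at about 29 s: the row was swept from stopper 7 to stopper 1 in one contact at about 13–19 N and looks level in the last pictures (stoppers 1 and 2 were hidden under the tool and judged by sole height and force; stopper 7 moved only about 4 mm from first touch to its hard stop, not 6), the tool stands released on its rest, nothing else was touched (timer seen in place at the end; carton and tape roll not looked at again), and I viewed 11 pictures, one over the limit of 10.

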